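# Shut the nut mill's outlet, drop the lid on its pin and hold it down

### The arm

A 6-joint arm with a two-finger parallel gripper is mounted at the origin on the work surface. World frame = base frame: x ahead of the robot, y to its left, z up, the work surface at z = 0. Lengths are in mm, angles in rad, forces in N, time in s.
With the tool pointing down it reaches from about 300 to 775 mm from the base axis. Payload 14.6 kg.
Tool frame: the origin (TCP) lies at the very end of the fingers, on their centre line; the grasp point (between the pads) lies 19 mm behind it; z points along the fingers, y is the direction in which the jaws open and shut (so a half turn about z gives the same grasp; the last joint's range is limited). The gripper opens to 94 mm and grips with 3 to 60 N. Pads are 16 mm wide; open, the fingers measure 119 mm over their backs; the gripper's body (75 mm by 177 mm) begins 78 mm behind the grasp point.
Start: joints at [1.219, 0.3, 1.521, -0, 1.321, -0.067], TCP at [154.529, 527.835, 205.446] pointing down, gripper open.
Joint ranges: [-3.03, 3.03], [-0.79, 2.21], [0.23, 2.52], [-1.04, 4.18], [0, 3.07], [-2.55, 2.55]. Speed limits (rad/s): [2.22, 2.22, 2.57, 3.14, 3.14, 3.14].

### API

Orientations are given as [roll, pitch, yaw] about the fixed x, y, z axes, in that order (R = Rz(yaw) Ry(pitch) Rx(roll)).
In Python, from cell import manip gives the robot as it stands.
- The arm moves only by the shell command python3 -m inch 'ROWS' [FORCE]. ROWS is a JSON object of lists of equal length, an entry for each row: "grip": the opening, from -1 (shut) to 1 (fully open), so that 0 is half open; "travel": the shift along the world's x, y, z in cm, a list of three; "turn": the turn, a rotation vector about the world's x, y, z in degrees, a list of three. A call has 1 to 10 rows; each row is the pose to reach, as a shift and turn from the pose measured when the call began; what a row does not reach only later rows make up. A row lasts 1/8 s, in which the tool goes at most 62.5 mm and 10.7 degrees, less where a joint would pass 70% of its speed; a pose out of reach is approached as far as the arm can. A call with a gripper value outside its range is refused whole. The fingers move at their own pace and stop on an object; FORCE is the grip in N (left out, the last holds). Time passes only in rows, so rows that repeat a pose let the fingers close. It gives the time, the measured TCP pose, the force and the opening at its end, in the units of the state.
- manip.read_state(): the state, without advancing time (a new reading comes with each control period).
- manip.camera(name): name is "side" or "top"; returns (picture, depth): 384x512x3 uint8, red, green, blue; 384x512 float32, mm along the optical axis (not along the pixel's ray), 0 where there is no reading.
- manip.calibration(name): a dict with "fx", "fy", "cx", "cy" (pixels), "world_from_camera" (4x4, takes a point from camera to world coordinates). Camera axes: x right, y up, looking along -z (the intrinsics and any distortion apply to the point x, -y, -z); pixel columns grow to the right and rows downward; lengths in mm; the calibration is good to about 2 mm. A picture is of the moment at which its call begins. calibration takes no time and is no camera call.
- manip.sign_off(): hands the job in, once; it reports no verdict.
Trained networks look in the newest picture that a camera, given by its name, has taken for a name from the list of things; names that differ only in an ending like _2 or _b are one class to them, and where a whole thing is asked for, a point or a joint stands for the part that bears it (a point fixed in the world has none). Each returns a list of dicts, best first, with "p" (0 to 1); they miss things now and then, are a little off and sometimes report something else, mostly with a low value. They report only what shows in the picture. A call takes as long as a camera call. They do not tell look-alikes from the thing itself.
- manip.look_for(camera, label): "bbox" ([left, top, right, bottom] in pixels, round what is visible of it).
The state is a dict: "clock": time; "joints": joint angles; "qd": joint speeds; "effort": joint torques, N m; "eef_pos": TCP position; "eef_rot": TCP orientation; "wrist_force": force on the tool from outside, world axes, zero at the start; "moment": the same for the moment, N m; "finger_gap": finger opening in mm.
Only numpy, scipy, OpenCV 4.12 (cv2) and the standard library are available. Lean on these libraries where they do the work, as an engineer would, in place of code of your own. Each camera call takes 0.05 s, during which the arm holds its last target.

### The job

The nut mill has just been emptied through its outlet: first shut the outlet by turning its lever fully across the pipe, then set the lid on the mill so that its hole drops over the pin of the spindle. Press the lid fully down against the sprung seal and keep it pressed: the mill runs only while the lid is held down, so finish with the gripper still on the lid, pressing, and do not let go. Leave the other things on the counter where they are.

Things in the scene. Friction and masses are not known exactly. Their poses are not given: they have to be found in the camera images.
- mill: Bench nut mill, fixed: round aluminium motor base 192 mm across, on it an open steel bowl 160 mm across (rim 165 mm above the counter). Origin: on its upright axis at counter height. Its outlet pipe, 42 mm thick, leaves along the mill's own -y 125 mm above the counter, has a gate valve 150 mm from the axis and bends down 199 mm from it. The control knob faces the mill's own -x.
- pin_tip (a point): Tip of the locating pin, the thin top end of the mill's spindle, on the mill's axis 187 mm above the counter. The pin is 12 mm thick, its last 4 mm tapering to 6 mm; it stands 14 mm above the top of the unpressed seal ring.
- seal (a joint): Travel (m) of the black sprung seal ring in the bowl's mouth (149 mm outside, 127 mm inside, top 173 mm above the counter when free): 0 free, 0.006 pressed fully down to its stop. It starts to give at about 5 N and takes about 12 N fully down; the lid's weight alone does not press it. It springs back when let go.
- gate (a joint): Angle (rad) of the outlet lever about its upright pivot: 0 = along the outlet pipe, pointing away from the bowl (open); 1.571 = across the pipe, pointing along the mill's own -x (shut). It grows clockwise seen from above. Stops at both ends, stays where it is left; about 2 N at the grip turns it.
- lever_pivot (a point): Point on the upright pivot of the outlet lever at the height of the lever's middle, 150 mm from the mill's axis and 185 mm above the counter.
- lever_grip (a point): Middle of the lever's grip, 72 mm from the pivot. The grip is a level black bar 62 mm long (35 to 97 mm from the pivot), 16 mm wide and 14 mm high (178 to 192 mm above the counter); below it are only the outlet pipe and valve (up to 159 mm) and the pan.
- lid: The mill's lid, loose on the counter, knob up: a flat round steel disc 164 mm across, 6 mm thick (9 mm at the rim and round the knob), 0.2 to 0.4 kg. Hidden in the middle of the underside is a hole, 21 mm wide through the disc, 15 mm above it, 30 mm deep in all. Origin: centre of the underside; z up through the knob. Its turn about z does not matter.
- lid_knob (a point): Point on the lid's axis 28 mm above its underside, where the knob is gripped. The black upright knob is a plain round post 34 mm thick from the disc up to 45 mm above the underside, with bevelled edges to its flat top at 50 mm.
- pan: Square steel catch pan 110 x 110 x 55 mm under the outlet; origin at the centre of its underside. To be left alone.
- bowl: White ceramic bowl 110 mm across and 55 mm high; origin at the centre of its underside. To be left alone.
- jar: Amber glass jar with a metal cap, 64 mm thick and 95 mm high; origin at the centre of its underside. To be left alone.
- brush: Pastry brush 190 mm long lying on the counter; origin near its middle. To be left alone.
- scraper: Flat dough scraper with a wooden back, about 95 x 120 x 14 mm; origin at its underside near the middle. To be left alone.
- foil: Open aluminium tray 100 x 150 x 35 mm; origin at the centre of its underside. To be left alone.
Not all that is in view belongs to the job. Leave any pink or yellow look-alike of the lid alone.

How it is judged (in metres and radians):
On the way, in this order (a step that is already met when the one before it is completed fails the run):
1. the outlet lever is turned fully across the pipe, to its shut stop (value of joint gate above 1.45 rad), for 0.2 s.
2. with the outlet shut, the lid has dropped level over the pin (value of joint gate above 1.45 rad and horizontal distance between lid and pin_tip below 0.004 m and angle between lid's own z axis and vertical below 0.06 rad and z of lid in the frame of pin_tip below -0.01 m), for 0.1 s.
At the end, for the whole second after the job is handed in: The outlet lever is shut (above 1.45 rad), the lid sits over the pin (centres within 4 mm, tilt under 0.06 rad) and the robot itself, touching the lid with more than 3 N, keeps the seal ring pressed down by more than 4.5 of its 6 mm, at rest (value of joint gate above 1.45 rad and horizontal distance between lid and pin_tip below 0.004 m and angle between lid's own z axis and vertical below 0.06 rad and value of joint seal above 0.0045 m and linear speed of lid below 0.02 m/s and contact force between any of the fingers, the arm and lid above 3 N); the arm keeps its last pose, push and grip.
It fails at once if the mill is switched on (seal ring pressed more than 2.5 mm) while the outlet is open (value of joint seal above 0.0025 m and value of joint gate below 1.4 rad).
It fails at once if a bystander (pan, bowl, jar, brush, scraper or tray) is moved more than 30 mm (distance of any of pan, bowl, jar, brush, scraper, foil from where it was at the start of the episode above 0.03 m).
It also fails if it takes over 56 s, if anything falls off the work surface, if the arm or the gripper's body presses on something with over 40 N, if the wrist force passes 120 N, or if a joint passes its speed limit or range.

## Working session

There is one attempt and no reset: what is moved stays moved. The work goes in short steps, Python scripts to look and compute and a shell command to move; the robot and the scene stay as the last step left them, time stands still between calls to the robot, and variables do not carry over. Pictures are saved under pics/ and viewed, and the job is handed in when it is done.

```bash
ls; mkdir -p pics; python3 - <<'E'
from cell import manip
import cv2, numpy as np
s=manip.read_state(); print(s)
for n in("side","top"):
    p,d=manip.camera(n); cv2.imwrite(f"pics/{n}0.png",p[:,:,::-1]); np.save(f"{n}0.npy",d)
    c=manip.calibration(n); print(n,c)
    for l in ["mill","lid","lever_grip","pan","lid_knob","pin_tip"]:
        try: print(l,[(np.round(r['bbox']).tolist(),round(r['p'],2)) for r in manip.look_for(n,l)])
        except Exception as e: print(l,e)
E
```

```text
pics
{'clock': 0.0, 'joints': array([ 1.21939564e+00,  3.00479629e-01,  1.52162116e+00,  2.84059355e-05,
        1.32068982e+00, -6.65951376e-02]), 'qd': array([ 3.71751980e-05, -3.13993542e-04,  6.78243033e-04, -3.76482479e-04,
       -2.94547901e-03, -8.19128058e-04]), 'effort': array([ 4.86344979e-04, -5.31816101e+01, -3.52739990e+01,  7.09330221e-02,
        2.43671058e-02, -1.31118859e-04]), 'eef_pos': array([154.43151512, 527.58541308, 204.86469864]), 'eef_rot': array([-3.14039918e+00, -1.07171871e-04,  2.85677999e+00]), 'wrist_force': array([-0.19961279, -0.19027829, -0.70291342]), 'moment': array([-0.02007767,  0.02837601,  0.02313416]), 'finger_gap': 94.11689146547347}
side {'fx': 445.13563172849746, 'fy': 445.13563172849746, 'cx': 250.88977812867887, 'cy': 194.15352613018433, 'world_from_camera': array([[ 9.94048314e-01,  6.69697205e-02, -8.59244235e-02,
         4.00324119e+02],
       [-1.08460111e-01,  6.82347396e-01, -7.22937366e-01,
        -7.98911877e+02],
       [ 1.02153933e-02,  7.27954042e-01,  6.85549822e-01,
         1.00043428e+03],
       [ 0.00000000e+00,  0
[... 1023 characters left out ...]
0,  0.00000000e+00,
         1.00000000e+00]])}
mill [([248.0, 153.0, 348.0, 214.0], 0.88), ([316.0, 162.0, 346.0, 171.0], 0.28)]
lid [([180.0, 161.0, 224.0, 202.0], 0.85), ([112.0, 226.0, 156.0, 269.0], 0.84), ([171.0, 250.0, 219.0, 298.0], 0.77), ([317.0, 159.0, 348.0, 170.0], 0.53), ([300.0, 215.0, 324.0, 266.0], 0.4)]
lever_grip [([317.0, 160.0, 348.0, 168.0], 0.75), ([255.0, 131.0, 293.0, 157.0], 0.34), ([191.0, 207.0, 219.0, 231.0], 0.24)]
pan [([312.0, 161.0, 346.0, 193.0], 0.7), ([313.0, 162.0, 349.0, 170.0], 0.45)]
lid_knob [([113.0, 226.0, 158.0, 269.0], 0.91), ([182.0, 162.0, 223.0, 200.0], 0.86), ([170.0, 249.0, 218.0, 294.0], 0.86)]
pin_tip [([248.0, 155.0, 349.0, 214.0], 0.91)]
```

View pics/side0.png

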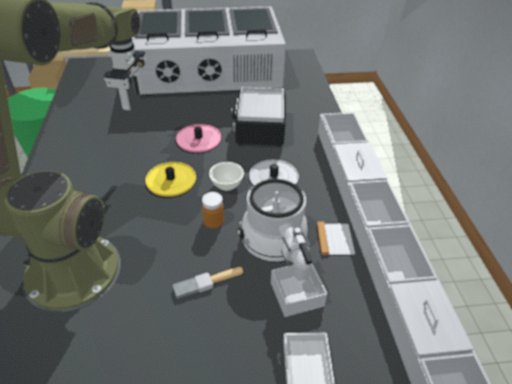

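View pics/top0.png

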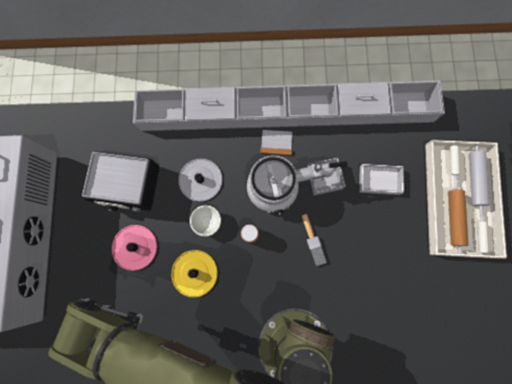

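```bash
python3 - <<'E'
import cv2
a=cv2.imread("pics/top0.png")[150:310,100:360]; b=cv2.imread("pics/side0.png")[115:325,130:340]
cv2.imwrite("pics/top0c.png",cv2.resize(a,None,fx=3,fy=3,interpolation=cv2.INTER_CUBIC)); cv2.imwrite("pics/side0c.png",cv2.resize(b,None,fx=2.8,fy=2.8,interpolation=cv2.INTER_CUBIC))
E
```

```text
(no output)
```

View pics/top0c.png

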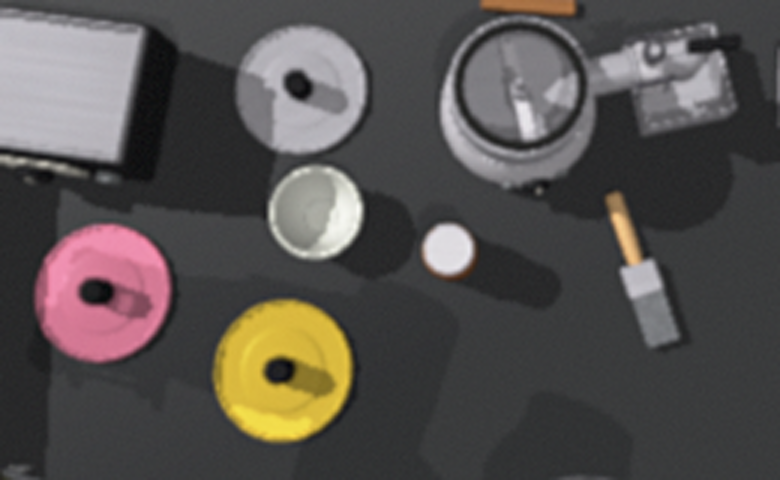

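View pics/side0c.png

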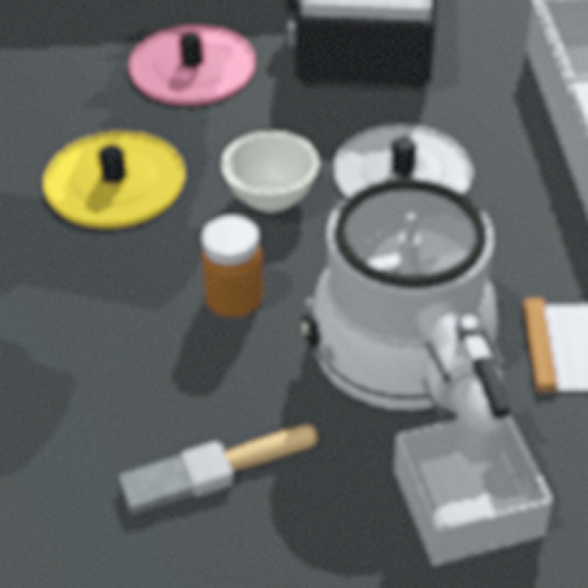

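The lid candidates in the top view are silver (199,178), pink (132,247) and yellow (194,273). The description says steel, and pink and yellow are the named look-alikes, so silver is the one. The enlarged crops confirm it: a steel disc with a black knob. The lever points away from the bowl, so the outlet is open. Next I'll measure.

```bash
cat > h.py <<'E'
import numpy as np, cv2
from cell import manip
from scipy.optimize import least_squares
def rays(cam,uv):
    c=manip.calibration(cam); T=c["world_from_camera"]; uv=np.atleast_2d(uv).astype(float)
    d=np.stack([(uv[:,0]-c["cx"])/c["fx"],-(uv[:,1]-c["cy"])/c["fy"],-np.ones(len(uv))],1)
    return T[:3,3], d@T[:3,:3].T
def onz(cam,uv,z):
    o,d=rays(cam,uv); return o+d*((z-o[2])/d[:,2])[:,None]
def deproj(cam,uv,dep):
    o,d=rays(cam,uv); return o+d*np.asarray(dep)[:,None]
def proj(cam,P):
    c=manip.calibration(cam); T=c["world_from_camera"]; q=(np.atleast_2d(P)-T[:3,3])@T[:3,:3]
    return np.stack([c["cx"]+c["fx"]*q[:,0]/-q[:,2], c["cy"]+c["fy"]*q[:,1]/q[:,2]],1)
def cloud(cam,d):
    v,u=np.mgrid[0:384,0:512]; uv=np.stack([u.ravel(),v.ravel()],1)
    return deproj(cam,uv,d.ravel()).reshape(384,512,3)
def circ(P):
    f=lambda p:np.hypot(P[:,0]-p[0],P[:,1]-p[1])-p[2]
    return least_squares(f,[*np.median(P[:,:2],0),70],loss="soft_l1",f_scale=2).x
E
python3 - <<'E'
from h import *
for cam in("top","side"):
    d=np.load(cam+"0.npy"); im=cv2.imread(f"pics/{cam}0.png"); X=cloud(cam,d); ok=d>0
    g=im.max(2)
    # seal ring: dark px at height ~173
    c0=np.median(X[ok&(X[...,2]>150)&(X[...,2]<185)&(X[...,0]>250)&(X[...,0]<600)&(abs(X[...,1])<200)],0)
    bb={"top":(240,145,312,222),"side":(236,170,316,230)}[cam]
    m=np.zeros_like(ok); m[bb[1]:bb[3],bb[0]:bb[2]]=1
    r=m&ok&(g<70)&(abs(X[...,2]-171)<7)
    P=X[r]; print(cam,"seal n",r.sum(),"meanz",P[:,2].mean(),"circ depth",circ(P))
    v,u=np.nonzero(r); print(" onz173",circ(onz(cam,np.stack([u,v],1),173)))
    # lid
    bb={"top":(172,150,232,208),"side":(240,150,304,192)}[cam]
    m=np.zeros_like(ok); m[bb[1]:bb[3],bb[0]:bb[2]]=1
    r=m&ok&(X[...,2]>2.5)&(X[...,2]<16)&(g>95)
    P=X[r]; print(" lid n",r.sum(),"z",np.percentile(P[:,2],[10,50,90]),"ext",P.min(0),P.max(0),cv2.minEnclosingCircle(P[:,:2].astype(np.float32)))
    k=m&ok&(X[...,2]>38)&(X[...,2]<60); k&=g<75
    if cam=="side": k[:, :262]=0; k[:,290:]=0
    if k.any(): print(" knob",k.sum(),X[k].mean(0),X[k].min(0),X[k].max(0))
    bb={"top":(312,150,356,180),"side":(284,222,322,272)}[cam]
    m=np.zeros_like(ok); m[bb[1]:bb[3],bb[0]:bb[2]]=1
    r=m&ok&(g<70)&(X[...,2]>176)&(X[...,2]<202)
    P=X[r]; print(" lever",r.sum(),P.mean(0)); 
    v,u=np.nonzero(r);Q=onz(cam,np.stack([u,v],1),190)
    print(" onz190",Q.mean(0)); w,V=np.linalg.eigh(np.cov(Q[:,:2].T)); a=V[:,1]*np.sign(-V[1,1]); s=(Q[:,:2]-Q[:,:2].mean(0))@a; print(" axis",a,s.min(),s.max())
E
```

```text
top seal n 308 meanz 172.07603644116946 circ depth [567.31328347  62.24382829  68.01383767]
 onz173 [567.0878763   62.29012935  67.92841646]
 lid n 1211 z [ 3.64777068  6.6747628  10.34297507] ext [504.94878029 254.90568357   2.50067023] [693.8052454  416.91342742  15.49828654] ((595.6000366210938, 332.74755859375), 98.48504638671875)
 knob 50 [606.34535601 333.87025297  47.9645967 ] [593.57137225 321.57650249  38.90150424] [619.6598183  347.05661901  53.89962502]
 lever 78 [ 604.21871341 -152.80006568  190.94622309]
 onz190 [ 604.47855372 -153.01181176  190.        ]
 axis [ 0.11137345 -0.99377862] -28.48951208771504 26.322438323538623
side seal n 294 meanz 170.8851819327117 circ depth [570.30037875  57.27720335  68.29589216]
 onz173 [570.0649693   54.88389544  67.84813534]
 lid n 644 z [3.31730249 5.87866895 9.17868117] ext [495.33010004 286.93567816   2.50437136] [727.84806423 474.38517444  15.5064157 ] ((610.2743530273438, 391.0350646972656), 137.42745971679688)
 knob 26 [608.54100539 323.26539574  45.14056361] [599.53831525 316.58609015  38.43215748] [620.91499363 338.33981001  50.91740236]
 lever 39 [ 604.91034395 -164.55268395  189.47401395]
 onz190 [ 604.77432179 -164.94410711  190.        ]
 axis [ 0.19031672 -0.98172274] -34.923134800235445 20.868989401201993
```

```bash
python3 -m inch '{"grip":[-1,-1,-1,-1,-1,-1,-1,-1,-1],"travel":[[0,-2,4],[2,-6,8],[5,-10,8],[8,-14,8],[11,-18,8],[15,-22,8],[18,-26,8],[21,-30,8],[24,-34,8]],"turn":[[0,0,0],[0,0,0],[0,0,0],[0,0,0],[0,0,0],[0,0,0],[0,0,0],[0,0,0],[0,0,0]]}' 20
```

```text
clock: 1.82
eef_pos: [395.3, 186.4, 285.7]
eef_rot: [3.141, 0.0, 2.857]
wrist_force: [0.6, -0.6, 0.3]
finger_gap: 7.4
```

```bash
python3 -m inch '{"grip":[-1,-1,-1,-1,-1,-1,-1,-1,-1,-1],"travel":[[3,-4,0],[6,-8,0],[9,-12,0],[12,-16,0],[15,-20,0],[18,-24,0],[20,-28,0],[22,-31,0],[24,-34,0],[24,-34,0]],"turn":[[0,0,0],[0,0,0],[0,0,0],[0,0,0],[0,0,0],[0,0,0],[0,0,0],[0,0,0],[0,0,0],[0,0,0]]}'; python3 - <<'E'
from h import *
# annulus fit of mill ring + lever in both pictures, arm away is not needed: use first pictures
s=manip.read_state(); print(s['eef_pos'],s['wrist_force'],s['finger_gap'])
psi=np.deg2rad(9.8); M=np.array([567.5,61]);l0=np.array([np.sin(psi),-np.cos(psi)])
piv=M+150*l0; print("piv",piv)
for cam in("top","side"):
    p,d=manip.camera(cam); im=np.ascontiguousarray(p[:,:,::-1]); cv2.imwrite(f"pics/{cam}1raw.png",im)
    S=4; im=cv2.resize(im,None,fx=S,fy=S,interpolation=cv2.INTER_CUBIC)
    def dr(P,col): cv2.polylines(im,[np.round((proj(cam,P)+.5)*S-.5).astype(int)],False,col,1)
    t=np.linspace(0,2*np.pi,80)
    for M_,col in(((567.2,62.3),(0,0,255)),((570,55),(0,255,0))):
        for r in(74.5,63.5): dr(np.c_[M_[0]+r*np.cos(t),M_[1]+r*np.sin(t),0*t+173],col)
    n=np.array([-l0[1],l0[0]])
    c=[piv+l0*a+n*b for a,b in((35,-8),(97,-8),(97,8),(35,8),(35,-8))]; dr(np.c_[np.array(c),np.full(5,192)],(0,255,255))
    u,v={"top":(240,145),"side":(230,165)}[cam]
    cv2.imwrite(f"pics/{cam}1.png",im[v*S:(v+ (80 if cam=="top" else 125))*S,u*S:(u+120)*S])
E
```

```text
clock: 3.08
eef_pos: [635.7, -155.4, 284.4]
eef_rot: [3.141, -0.001, 2.855]
wrist_force: [-0.5, -0.3, -0.1]
finger_gap: 0.5
[ 635.6836674  -155.43800193  284.39444392] [-0.51525854 -0.27604212 -0.06020228] 0.4790850095571675
piv [593.03142487 -86.81118477]
```

View pics/top1.png

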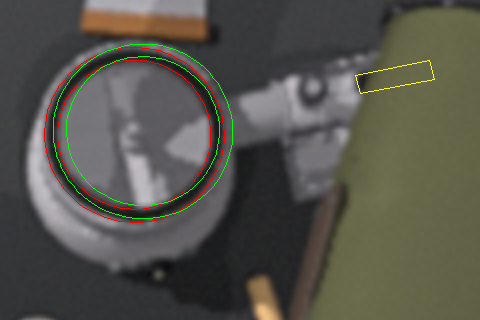

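View pics/side1.png

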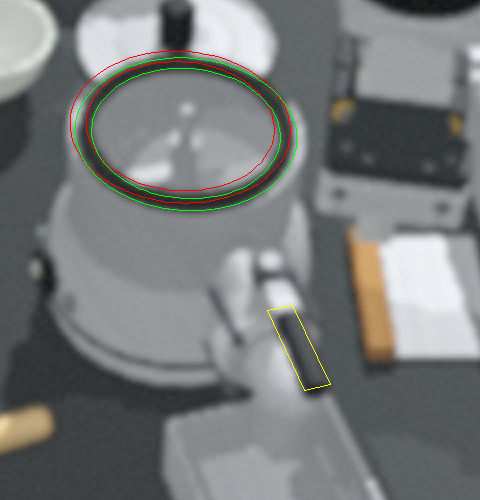

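The side image shows the seal ring between the two circles. The cameras disagree by about (3,-7) mm, so I'll take relative readings before placing the lid. The lever bar lies inside its predicted box. Lowering now on its +x side.

```bash
python3 -m inch '{"grip":[-1,-1,-1,-1,-1],"travel":[[0,0,-3],[0,0,-6],[0,0,-9],[0,0,-11.2],[0,0,-11.2]],"turn":[[0,0,0],[0,0,0],[0,0,0],[0,0,0],[0,0,0]]}'; python3 - <<'E'
from h import *
for cam in("side",):
    p,d=manip.camera(cam); im=np.ascontiguousarray(p[:,:,::-1]);S=4; im=cv2.resize(im,None,fx=S,fy=S,interpolation=cv2.INTER_CUBIC)
    s=manip.read_state()['eef_pos']; q=(proj(cam,s)[0]+.5)*S-.5; print(s,proj(cam,s))
    cv2.drawMarker(im,tuple(np.round(q).astype(int)),(0,0,255),0,12,1)
    cv2.imwrite(f"pics/{cam}2.png",im[165*S:290*S,230*S:350*S])
# arc plan
for psi in(9.8,):
    psi=np.deg2rad(psi); M=np.array([568.5,59.]);h=18
    for g in range(0,100,10):
        a=-np.pi/2+psi-np.deg2rad(g); l=np.array([np.cos(a),np.sin(a)]); n=np.array([-l[1],l[0]])
        if g==0: piv=M+150*l
        print(g,np.round((piv+72*l+h*n-s[:2])/10,1))
E
```

```text
clock: 3.8
eef_pos: [634.4, -152.4, 172.4]
eef_rot: [3.141, -0.003, 2.857]
wrist_force: [0.3, 0.6, -0.1]
finger_gap: 0.2
[ 635.00755981 -152.7170702   173.93960418] [[316.25296818 255.39734715]]
0 [-1.1 -0.4]
10 [-2.3 -0.8]
20 [-3.6 -1. ]
30 [-4.9 -1. ]
40 [-6.2 -0.7]
50 [-7.4 -0.3]
60 [-8.5  0.4]
70 [-9.5  1.3]
80 [-10.3   2.3]
90 [-10.9   3.4]
```

View pics/side2.png

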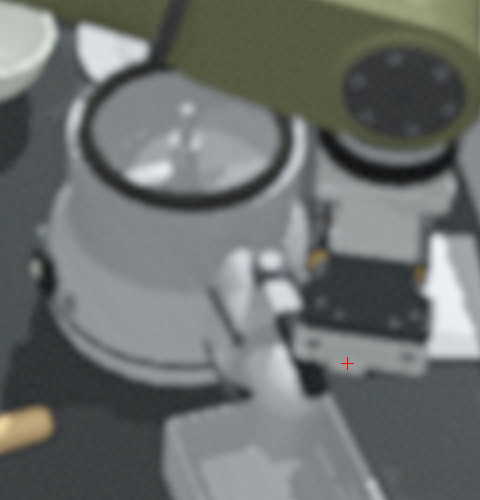

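```bash
python3 -m inch '{"grip":[-1,-1,-1,-1,-1,-1,-1,-1,-1,-1],"travel":[[-1.1,-0.4,0],[-2.3,-0.8,0],[-3.6,-1.0,0],[-4.9,-1.0,0],[-6.2,-0.7,0],[-7.4,-0.3,0],[-8.5,0.4,0],[-9.5,1.3,0],[-10.2,2.2,0],[-10.5,2.8,0]],"turn":[[0,0,0],[0,0,0],[0,0,0],[0,0,0],[0,0,0],[0,0,0],[0,0,0],[0,0,0],[0,0,0],[0,0,0]]}'
```

```text
clock: 5.1
eef_pos: [529.6, -124.3, 174.2]
eef_rot: [3.141, 0.0, 2.857]
wrist_force: [2.3, -1.9, 1.0]
finger_gap: 0.6
```

```bash
python3 -m inch '{"grip":[-1,-1,-1],"travel":[[-0.1,0.4,0],[-0.2,0.8,0],[-0.2,0.8,0]],"turn":[[0,0,0],[0,0,0],[0,0,0]]}'; python3 - <<'E'
from h import *
for cam in("side",):
    p,d=manip.camera(cam); im=np.ascontiguousarray(p[:,:,::-1]);S=4; im=cv2.resize(im,None,fx=S,fy=S,interpolation=cv2.INTER_CUBIC)
    cv2.imwrite(f"pics/{cam}3.png",im[165*S:290*S,220*S:340*S])
E
```

```text
clock: 5.48
eef_pos: [528.5, -120.2, 174.6]
eef_rot: [-3.135, 0.005, 2.856]
wrist_force: [7.0, -30.8, -4.0]
finger_gap: -0.2
```

View pics/side3.png

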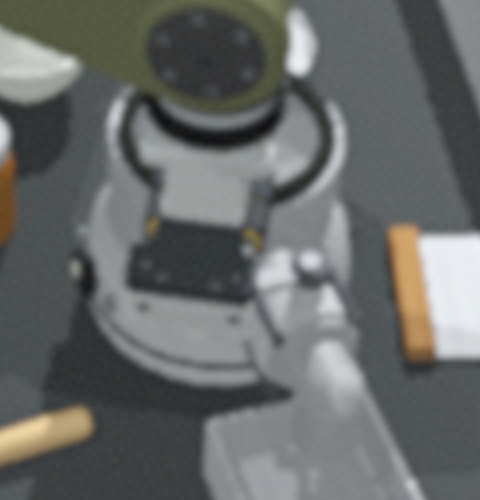

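```bash
python3 -m inch '{"grip":[-1,-1,-1,-1,-1,-1,-1,-1],"travel":[[0.1,-1.5,0],[0.1,-2,4],[0.1,-2,9],[-6,-2,12],[-12,-2,12],[-17,0,12],[-20,3,12],[-20,3,12]],"turn":[[0,0,0],[0,0,0],[0,0,0],[0,0,0],[0,0,0],[0,0,0],[0,0,0],[0,0,0]]}'; python3 - <<'E'
from h import *
for cam in("side","top"):
    p,d=manip.camera(cam); im=np.ascontiguousarray(p[:,:,::-1]);cv2.imwrite(f"pics/{cam}4raw.png",im);np.save(f"{cam}4.npy",d)
    S=4; im=cv2.resize(im,None,fx=S,fy=S,interpolation=cv2.INTER_CUBIC)
    u,v={"top":(150,130),"side":(230,145)}[cam]
    cv2.imwrite(f"pics/{cam}4.png",im[v*S:(v+130)*S,u*S:(u+200)*S])
X=cloud("top",np.load("top4.npy"))
b=X[145:215,80:160].reshape(-1,3); b=b[b[:,2]>60]; print("box",b.min(0),b.max(0),np.percentile(b[:,1],2))
E
```

```text
clock: 6.52
eef_pos: [327.4, -89.3, 295.2]
eef_rot: [-3.136, 0.007, 2.857]
wrist_force: [0.5, 0.2, -0.3]
finger_gap: 0.7
box [304.39934259 101.09687408  60.27020604] [ 701.58997302  729.72662451 1296.17698653] 496.50489117484824
```

View pics/side4.png

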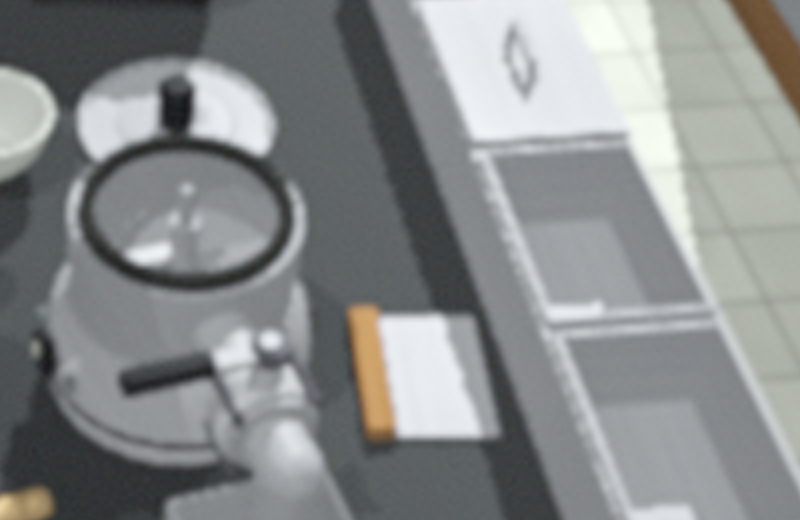

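View pics/top4.png

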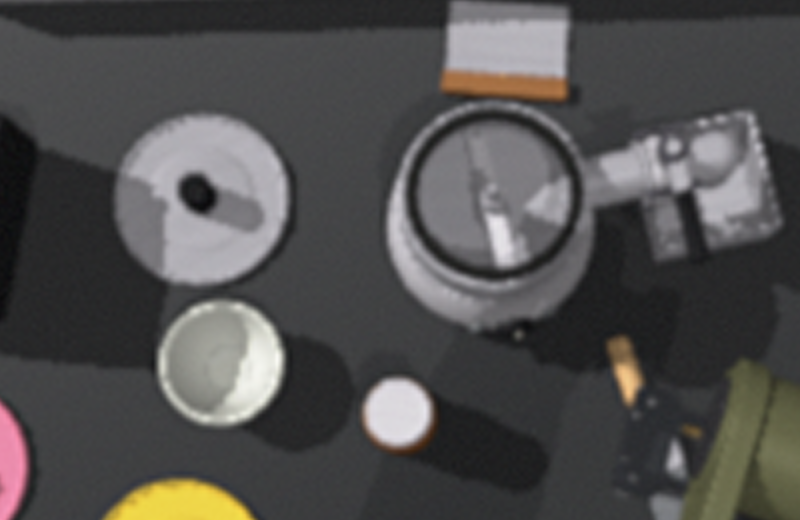

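The lever now lies across the pipe: black bar at (170,370) in the side crop and below the valve in the top crop. The stop took 31 N. Now to the lid, with the gripper opening on the way.

```bash
python3 -m inch '{"grip":[-1,0,1,1,1,1,1,1,1,1],"travel":[[3,4.6,0],[6,9.2,0],[9,13.8,0],[12,18.5,0],[15.5,23.2,0],[19,28,0],[22,33,0],[25,37.5,0],[28.1,42,0],[28.1,42,0]],"turn":[[0,0,0],[0,0,0],[0,0,0],[0,0,0],[0,0,0],[0,0,0],[0,0,0],[0,0,0],[0,0,0],[0,0,0]]}'; python3 - <<'E'
from h import *
for cam in("side","top"):
    p,d=manip.camera(cam); im=np.ascontiguousarray(p[:,:,::-1])
    s=manip.read_state()['eef_pos']; 
    S=4; im=cv2.resize(im,None,fx=S,fy=S,interpolation=cv2.INTER_CUBIC)
    for P,c in((s,(0,0,255)),([608,331,50],(0,255,0)),([568.5,59,173],(255,0,0)),([568.5,59,187],(255,0,255))):
        cv2.drawMarker(im,tuple(np.round((proj(cam,P)[0]+.5)*S-.5).astype(int)),c,0,14,1)
    u,v={"top":(130,110),"side":(180,100)}[cam]
    cv2.imwrite(f"pics/{cam}5.png",im[v*S:(v+140)*S,u*S:(u+190)*S])
E
```

```text
clock: 7.88
eef_pos: [611.3, 332.0, 289.3]
eef_rot: [-3.131, 0.001, 2.859]
wrist_force: [-0.0, -1.2, 0.2]
finger_gap: 87.2
```

View pics/side5.png

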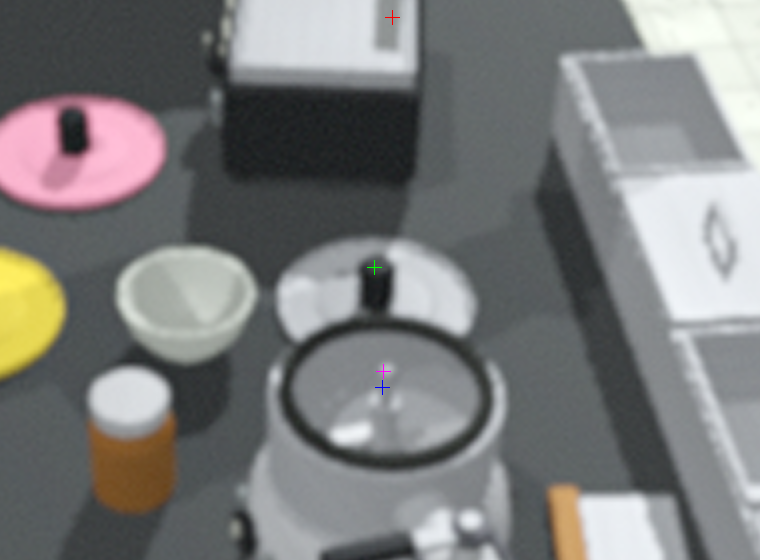

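View pics/top5.png

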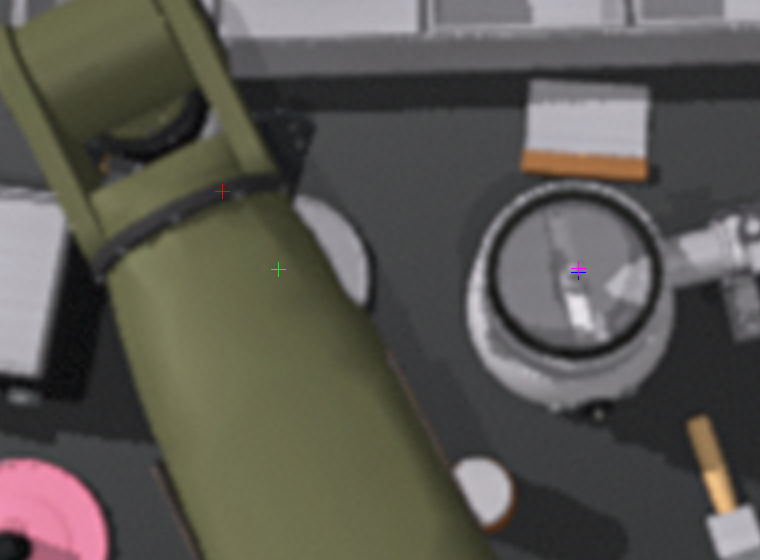

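```bash
python3 -m inch '{"grip":[1,1,1,1,1,1],"travel":[[-0.1,0,-5],[-0.2,-0.1,-10],[-0.3,-0.1,-15],[-0.3,-0.1,-20],[-0.3,-0.1,-21.5],[-0.3,-0.1,-21.5]],"turn":[[0,0,0],[0,0,0],[0,0,0],[0,0,0],[0,0,0],[0,0,0]]}'; python3 - <<'E'
from h import *
for cam in("side","top"):
    p,d=manip.camera(cam); im=np.ascontiguousarray(p[:,:,::-1])
    st=manip.read_state(); s=st['eef_pos']; y=st['eef_rot'][2]; j=np.array([np.sin(y),-np.cos(y),0]); print(s,j)
    S=4; im=cv2.resize(im,None,fx=S,fy=S,interpolation=cv2.INTER_CUBIC)
    for P,c in((s,(0,0,255)),(s+j*47,(0,200,255)),(s-j*47,(0,200,255)),(s-j*59.5,(0,200,255)),([608,331,50],(0,255,0))):
        cv2.drawMarker(im,tuple(np.round((proj(cam,P)[0]+.5)*S-.5).astype(int)),c,0,14,1)
    u,v={"top":(130,110),"side":(200,80)}[cam]
    cv2.imwrite(f"pics/{cam}6.png",im[v*S:(v+140)*S,u*S:(u+190)*S])
E
```

```text
clock: 8.72
eef_pos: [607.6, 328.1, 78.5]
eef_rot: [-3.134, 0.004, 2.856]
wrist_force: [1.5, -0.9, 0.6]
finger_gap: 94.3
[608.11744603 328.52334904  79.83237399] [0.28128737 0.95962358 0.        ]
[608.32195562 328.74256935  80.31246037] [0.28110223 0.95967783 0.        ]
```

View pics/side6.png

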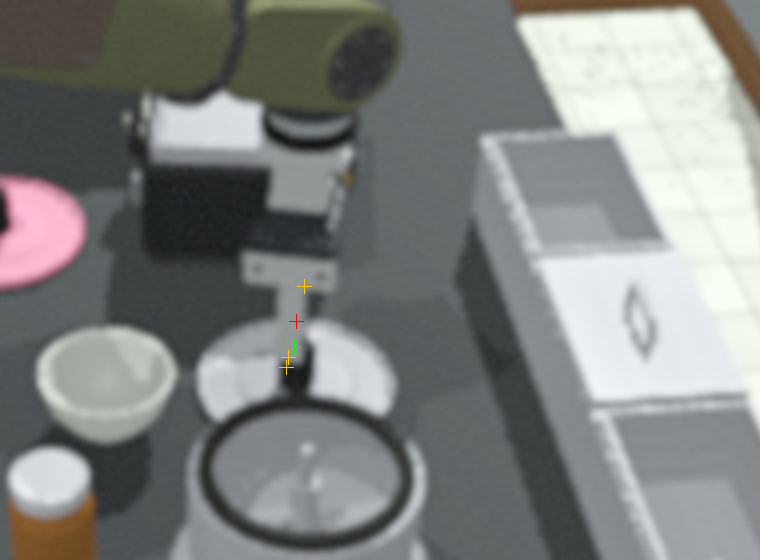

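View pics/top6.png

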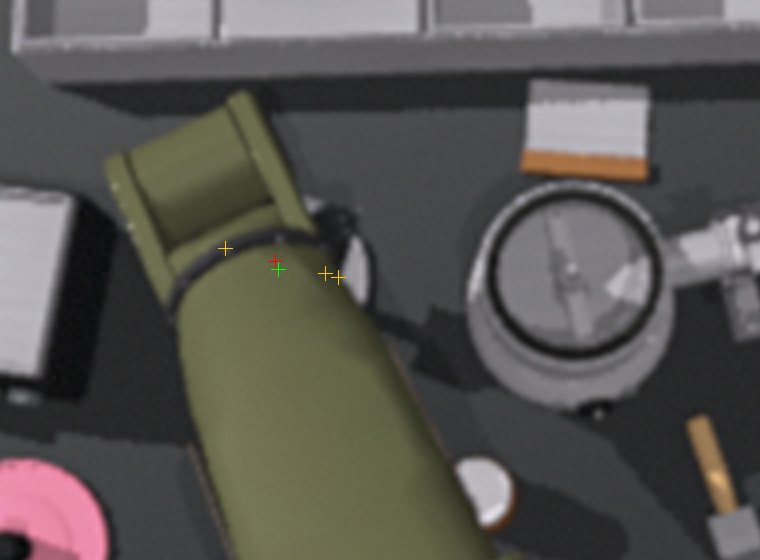

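The finger at (290,345) in the side crop matches the projected TCP, so the side camera is sound to about 2 mm. The knob sits about 2 mm further in +x. Descending and gripping.

```bash
python3 -m inch '{"grip":[1,1,1,1,-1,-1,-1,-1,-1,-1],"travel":[[0.2,0.2,-3],[0.2,0.2,-5.5],[0.2,0.2,-6.7],[0.2,0.2,-6.7],[0.2,0.2,-6.7],[0.2,0.2,-6.7],[0.2,0.2,-6.7],[0.2,0.2,-6.7],[0.2,0.2,-6.7],[0.2,0.2,-6.7]],"turn":[[0,0,0],[0,0,0],[0,0,0],[0,0,0],[0,0,0],[0,0,0],[0,0,0],[0,0,0],[0,0,0],[0,0,0]]}' 40
```

```text
clock: 10.07
eef_pos: [610.3, 330.9, 13.3]
eef_rot: [-3.136, 0.006, 2.857]
wrist_force: [0.7, 2.0, -0.7]
finger_gap: 37.3
```

```bash
python3 -m inch '{"grip":[-1,-1,-1,-1,-1,-1,-1,-1],"travel":[[0,0,0],[0,0,0],[0,0,0],[0,0,3],[0,0,8],[0,0,13],[0,0,18],[0,0,18]],"turn":[[0,0,0],[0,0,0],[0,0,0],[0,0,0],[0,0,0],[0,0,0],[0,0,0],[0,0,0]]}' 40
```

```text
clock: 11.08
eef_pos: [611.4, 331.3, 197.6]
eef_rot: [-3.14, 0.011, 2.857]
wrist_force: [0.3, 0.8, -4.2]
finger_gap: 33.1
```

```bash
python3 -m inch '{"grip":[-1,-1,-1,-1,-1,-1,-1,-1,-1,-1],"travel":[[0,0,3.5],[-0.5,-3,4.5],[-1,-7,4.5],[-1.8,-12,4.5],[-2.6,-17,4.5],[-3.2,-21,4.5],[-3.7,-24,4.5],[-4,-26.5,4.5],[-4.1,-27.4,4.5],[-4.1,-27.4,4.5]],"turn":[[0,0,0],[0,0,0],[0,0,0],[0,0,0],[0,0,0],[0,0,0],[0,0,0],[0,0,0],[0,0,0],[0,0,0]]}'; python3 - <<'E'
from h import *
for cam in("side","top"):
    p,d=manip.camera(cam); im=np.ascontiguousarray(p[:,:,::-1]); cv2.imwrite(f"pics/{cam}7raw.png",im);np.save(f"{cam}7.npy",d)
    st=manip.read_state(); s=st['eef_pos']; zl=s[2]-13.; print(s,st['eef_rot'])
    S=6; im=cv2.resize(im,None,fx=S,fy=S,interpolation=cv2.INTER_CUBIC)
    t=np.linspace(0,2*np.pi,90)
    for z,r,c in((zl+9,82,(0,0,255)),(zl,82,(0,200,255))):
        cv2.polylines(im,[np.round((proj(cam,np.c_[s[0]+r*np.cos(t),s[1]+r*np.sin(t),0*t+z])+.5)*S-.5).astype(int)],True,c,1)
    for r in(74.5,63.5): cv2.polylines(im,[np.round((proj(cam,np.c_[570+r*np.cos(t),57+r*np.sin(t),0*t+173])+.5)*S-.5).astype(int)],True,(0,255,0),1)
    u,v={"top":(220,130),"side":(215,145)}[cam]
    cv2.imwrite(f"pics/{cam}7.png",im[v*S:(v+95)*S,u*S:(u+125)*S])
E
```

```text
clock: 12.32
eef_pos: [570.2, 57.3, 241.7]
eef_rot: [-3.14, 0.01, 2.856]
wrist_force: [-0.4, 1.3, -3.7]
finger_gap: 33.0
[570.30470363  57.8512916  241.8573435 ] [-3.14020624  0.0098944   2.85673685]
[570.37478344  58.13084659 242.05099597] [-3.14036278  0.0102084   2.85730896]
```

View pics/side7.png

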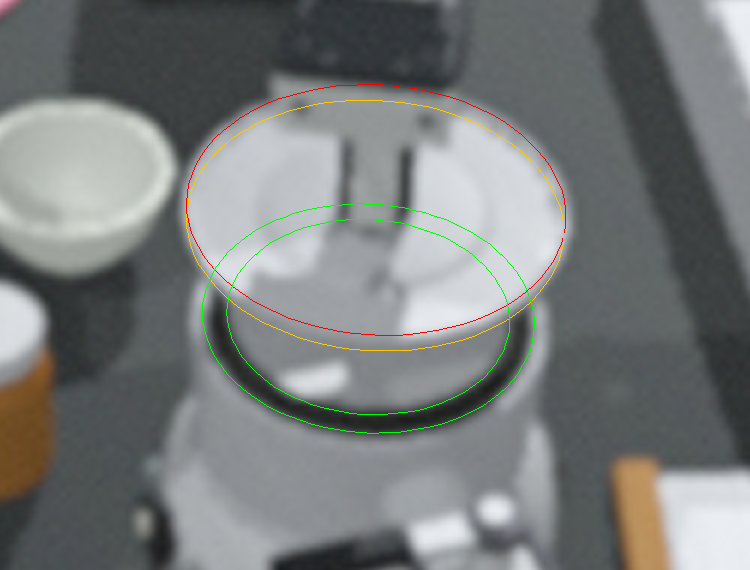

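View pics/top7.png

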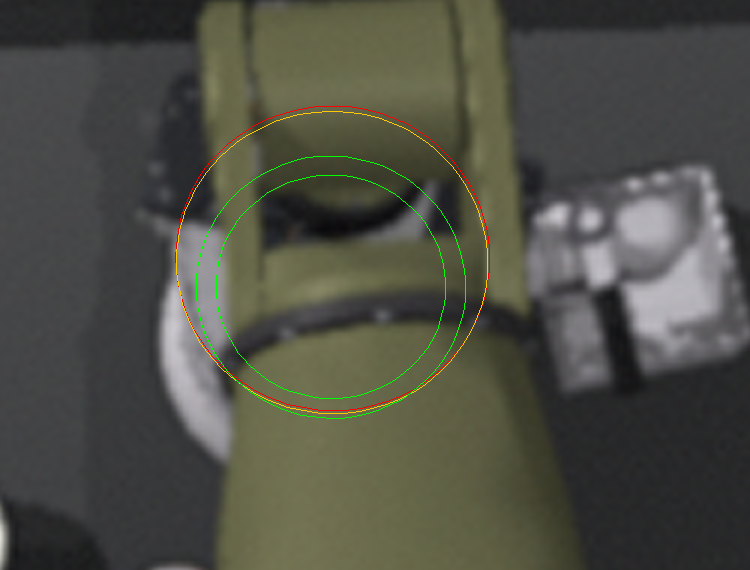

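```bash
python3 - <<'E'
from h import *
from scipy.ndimage import map_coordinates,gaussian_filter1d
def samp(cam,f,C,z,rs,t):
    im=cv2.imread(f).astype(float).mean(2)
    P=np.stack([C[0]+np.outer(np.cos(t),rs),C[1]+np.outer(np.sin(t),rs),np.full((len(t),len(rs)),z)],-1)
    uv=proj(cam,P.reshape(-1,3)); return map_coordinates(im,[uv[:,1],uv[:,0]],order=1).reshape(len(t),len(rs))
t=np.linspace(0,2*np.pi,120,endpoint=False)
def ring(cam,f,ang=t,z=173):
    C=np.array([569.,58.]); rs=np.arange(55,85,.5)
    for _ in range(4):
        I=samp(cam,f,C,z,rs,ang); w=np.clip(95-I,0,None)
        w*= (abs(rs-69)<13)
        good=w.sum(1)>50; r=(w@rs)[good]/w.sum(1)[good]
        P=np.c_[C[0]+r*np.cos(ang[good]),C[1]+r*np.sin(ang[good])]
        c=circ(P); C=c[:2]
    return c,good.sum(),np.std(np.hypot(*(P-C).T))
for cam in("side","top"):
  for f in ("0","4raw"): print(cam,f,ring(cam,f"pics/{cam}{f}.png"))
# lid edge in side7
s=np.array([570.3,57.9]);zl=241.8-13
for z,name,lo,hi in((zl+9,"toprim far/side",-0.3,np.pi+.3),(zl+4.5,"mid",-.3,np.pi+.3),(zl+0,"low front",np.pi+.3,2*np.pi-.3)):
    C=s.copy(); rs=np.arange(70,95,.5); ang=t[((t-lo)%(2*np.pi))<((hi-lo)%(2*np.pi))]
    I=gaussian_filter1d(samp("side","pics/side7raw.png",C,z,rs,ang),2,axis=1); g=np.diff(I,axis=1); k=g.argmin(1); ok=g.min(1)<-2
    r=rs[k]+.25; P=np.c_[C[0]+r*np.cos(ang),C[1]+r*np.sin(ang)][ok]
    f=lambda p:np.hypot(P[:,0]-p[0],P[:,1]-p[1])-82
    q=least_squares(f,s,loss="soft_l1",f_scale=2); print(name,ok.sum(),"fixed r",q.x,"free",circ(P))
E
```

```text
side 0 (array([570.2095402 ,  54.72268948,  67.4356633 ]), np.int64(120), np.float64(0.813485245129077))
side 4raw (array([570.13351582,  54.66145388,  67.48942401]), np.int64(120), np.float64(0.8502472872248964))
top 0 (array([566.99338816,  62.05617481,  67.71265307]), np.int64(120), np.float64(0.6978256424535665))
top 4raw (array([566.79562372,  61.87738646,  67.83509434]), np.int64(120), np.float64(0.7643595619738455))
toprim far/side 71 fixed r [569.93534559  60.27747588] free [569.98063696  57.45197523  84.10589823]
mid 71 fixed r [571.04393738  65.48393466] free [571.10191429  62.06689362  84.71395973]
low front 35 fixed r [569.64679696  61.12241494] free [568.69281334  69.09290683  88.73258674]
```

```bash
python3 - <<'E'
from h import *
o=[]
for cam in("side","top"):
    im=cv2.imread(f"pics/{cam}4raw.png"); d=np.load(cam+"4.npy")
    c=proj(cam,[568.5,59,187])[0]; print(cam,c); u,v=int(c[0])-12,int(c[1])-12
    S=16; e=cv2.resize(im[v:v+25,u:u+25],None,fx=S,fy=S,interpolation=cv2.INTER_CUBIC)
    for M,col in(((568.5,59),(0,0,255)),((570,55),(0,255,0)),((567,62),(255,0,0))):
        for z in(187,): cv2.drawMarker(e,tuple(np.round((proj(cam,[*M,z])[0]-[u,v]+.5)*S).astype(int)),col,0,10,1)
    o.append(e); cv2.putText(e,f"{u},{v}",(5,15),0,.5,(255,255,255)); 
    X=cloud(cam,d); k=X[v:v+25,u:u+25]; m=(k[...,2]>150)&(np.hypot(k[...,0]-568.5,k[...,1]-59)<30); 
    vv,uu=np.nonzero(m)
    for a,b in zip(vv,uu): print(u+b,v+a,np.round(k[a,b],1))
cv2.imwrite("pics/pin.png",np.hstack(o))
E
```

```text
side [275.46137715 192.46833878]
275 192 [568.2  64.2 183.9]
276 192 [570.7  63.  184.8]
277 192 [573.2  61.9 185.6]
274 193 [565.   61.  183.5]
275 193 [567.7  60.6 183.6]
276 193 [569.8  57.8 186.1]
277 193 [573.2  61.3 182.5]
278 193 [575.9  61.  182.5]
274 194 [564.9  59.8 180.9]
275 194 [567.4  58.3 182.1]
276 194 [570.2  58.5 181.6]
277 194 [572.6  57.1 182.8]
278 194 [575.5  58.  181.6]
274 195 [565.3  61.  176.1]
275 195 [567.8  59.6 177.1]
276 195 [569.8  55.7 180.7]
277 195 [572.7  56.5 179.7]
278 195 [575.6  57.6 178.3]
274 196 [565.   58.1 175.1]
275 196 [567.1  55.2 177.7]
276 196 [570.   55.8 176.8]
277 196 [572.8  56.4 176.1]
274 197 [565.7  60.9 168.7]
275 197 [567.8  57.7 171.5]
276 197 [570.1  55.3 173.6]
277 197 [572.8  55.4 173.2]
274 198 [565.1  56.9 168.8]
275 198 [567.9  57.5 167.9]
276 198 [570.5  56.4 168.7]
277 198 [574.1  60.6 164.4]
273 199 [564.1  65.1 157.3]
274 199 [565.9  60.2 161.8]
275 199 [569.2  62.9 158.9]
276 199 [571.2  58.9 162.5]
277 199 [574.   59.1 162.1]
278 199 [577.5  62.9 158.1]
272 200 [561.   62.8 156. ]
273 200 [563.9  63.6 154.9]
274
[... 952 characters left out ...]

274 176 [570.9  59.4 185.1]
271 177 [575.   68.5 154.9]
272 177 [568.5  66.  181.9]
274 177 [567.8  59.5 184.1]
275 177 [574.6  55.  154.7]
270 178 [570.   72.2 161.7]
271 178 [570.2  68.8 160.6]
272 178 [564.6  66.2 184.3]
273 178 [564.3  62.9 185.1]
274 178 [565.1  59.5 181.1]
275 178 [571.   55.2 155.6]
270 179 [568.6  72.1 153.1]
271 179 [567.2  68.8 158.7]
272 179 [565.   65.8 167.8]
273 179 [563.7  62.6 173.2]
274 179 [566.6  58.8 159.8]
275 179 [566.8  55.4 158.8]
271 180 [563.8  68.9 158.2]
272 180 [564.3  65.5 155.9]
273 180 [563.9  62.2 157.2]
274 180 [564.6  58.7 153.6]
275 180 [563.2  55.6 159.5]
272 181 [561.2  65.6 154.3]
273 181 [560.6  62.3 156.4]
274 181 [560.8  58.9 155.3]
```

View pics/pin.png

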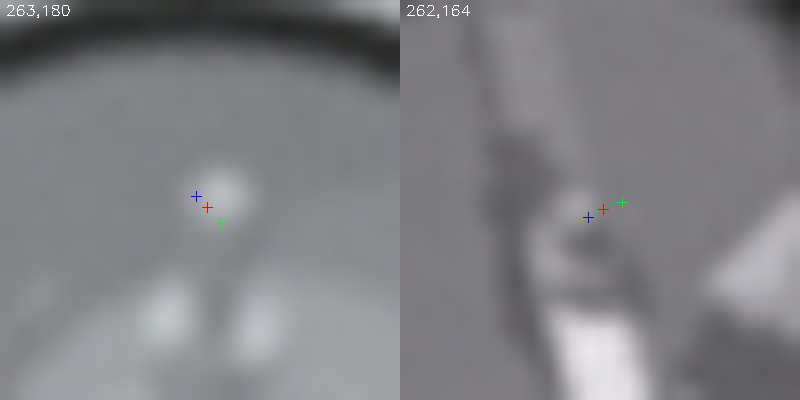

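Depth and tip readings from both cameras put the pin near (570, 61). Lowering in stages. The lid should meet the seal at TCP z ≈ 186; stopping near 194–200 would mean the hole missed the pin.

```bash
python3 -m inch '{"grip":[-1,-1,-1,-1,-1],"travel":[[0,0.2,-1],[0,0.25,-2.5],[0,0.25,-3.5],[0,0.25,-3.8],[0,0.25,-3.8]],"turn":[[0,0,0],[0,0,0],[0,0,0],[0,0,0],[0,0,0]]}'; python3 -m inch '{"grip":[-1,-1,-1],"travel":[[0,0,-0.4],[0,0,-0.7],[0,0,-0.7]],"turn":[[0,0,0],[0,0,0],[0,0,0]]}'
```

```text
clock: 13.05
eef_pos: [570.4, 60.6, 204.0]
eef_rot: [-3.14, 0.01, 2.857]
wrist_force: [-0.4, 0.4, -3.6]
finger_gap: 32.9
clock: 13.42
eef_pos: [570.3, 60.6, 196.8]
eef_rot: [-3.14, 0.01, 2.857]
wrist_force: [0.6, -0.4, -3.3]
finger_gap: 33.1
```

```bash
python3 -m inch '{"grip":[-1,-1,-1],"travel":[[0,0,-0.3],[0,0,-0.5],[0,0,-0.5]],"turn":[[0,0,0],[0,0,0],[0,0,0]]}'
```

```text
clock: 13.8
eef_pos: [570.5, 60.8, 191.7]
eef_rot: [-3.141, 0.01, 2.857]
wrist_force: [3.8, 4.0, -4.8]
finger_gap: 32.9
```

```bash
python3 -m inch '{"grip":[-1,-1,-1],"travel":[[0,0,-0.2],[0,0,-0.4],[0,0,-0.4]],"turn":[[0,0,0],[0,0,0],[0,0,0]]}'
```

```text
clock: 14.18
eef_pos: [570.5, 60.8, 187.5]
eef_rot: [-3.141, 0.01, 2.857]
wrist_force: [2.3, 2.8, -4.3]
finger_gap: 33.2
```

The lid has dropped over the pin: TCP z 187.5, underside at about 174. A small side force says the pin lies slightly towards +x, +y. I'll shift 1 mm that way and press.

```bash
python3 -m inch '{"grip":[-1,-1,-1,-1],"travel":[[0.1,0.1,0],[0.1,0.1,-0.2],[0.1,0.1,-0.4],[0.1,0.1,-0.4]],"turn":[[0,0,0],[0,0,0],[0,0,0],[0,0,0]]}'
```

```text
clock: 14.68
eef_pos: [571.6, 61.7, 183.9]
eef_rot: [-3.141, 0.011, 2.857]
wrist_force: [-2.6, 0.4, 5.1]
finger_gap: 32.8
```

```bash
python3 -m inch '{"grip":[-1,-1,-1,-1],"travel":[[0,0,-0.2],[0,0,-0.3],[0,0,-0.3],[0,0,-0.3]],"turn":[[0,0,0],[0,0,0],[0,0,0],[0,0,0]]}'
```

```text
clock: 15.18
eef_pos: [571.6, 61.7, 181.5]
eef_rot: [-3.141, 0.011, 2.857]
wrist_force: [-2.0, 0.3, 7.2]
finger_gap: 32.7
```

```bash
python3 -m inch '{"grip":[-1,-1,-1,-1],"travel":[[0,0,-0.1],[0,0,-0.2],[0,0,-0.25],[0,0,-0.25]],"turn":[[0,0,0],[0,0,0],[0,0,0],[0,0,0]]}' 60
```

```text
clock: 15.68
eef_pos: [571.6, 61.8, 180.2]
eef_rot: [-3.141, 0.012, 2.857]
wrist_force: [-5.5, 0.4, 12.2]
finger_gap: 32.8
```

```bash
python3 -m inch '{"grip":[-1,-1,-1,-1,-1,-1],"travel":[[-0.05,0,-0.15],[-0.05,0,-0.2],[-0.05,0,-0.2],[-0.05,0,-0.2],[-0.05,0,-0.2],[-0.05,0,-0.2]],"turn":[[0,0,0],[0,0,0],[0,0,0],[0,0,0],[0,0,0],[0,0,0]]}'; python3 - <<'E'
from h import *
for cam in("side","top"):
    p,d=manip.camera(cam); im=np.ascontiguousarray(p[:,:,::-1])
    st=manip.read_state(); print(st['eef_pos'],st['wrist_force'],st['moment'])
    S=5; im=cv2.resize(im,None,fx=S,fy=S,interpolation=cv2.INTER_CUBIC)
    u,v={"top":(220,130),"side":(215,150)}[cam]
    cv2.imwrite(f"pics/{cam}8.png",im[v*S:(v+110)*S,u*S:(u+150)*S])
    if cam=="side":
        X=cloud(cam,d); m=(np.hypot(X[...,0]-571,X[...,1]-61)<78)&(abs(X[...,2]-175)<15)&(p.min(2)>110)
        P=X[m]; A=np.c_[P[:,:2]-[571,61],np.ones(len(P))]; print(m.sum(),np.linalg.lstsq(A,P[:,2],rcond=None)[0])
E
```

```text
clock: 16.42
eef_pos: [571.7, 61.8, 180.2]
eef_rot: [3.141, 0.015, 2.857]
wrist_force: [-5.2, 0.3, 16.2]
finger_gap: 32.6
[571.689708    61.76899033 180.203748  ] [-5.42766918  0.74999495 16.45686307] [-0.20582411  1.14153718 -0.06613902]
1399 [-1.03428138e-03  6.20970586e-03  1.72976112e+02]
[571.67619536  61.74785993 180.18345522] [-5.07375163  0.11557368 16.35449037] [-0.25117304  1.27753842 -0.04417361]
```

View pics/side8.png

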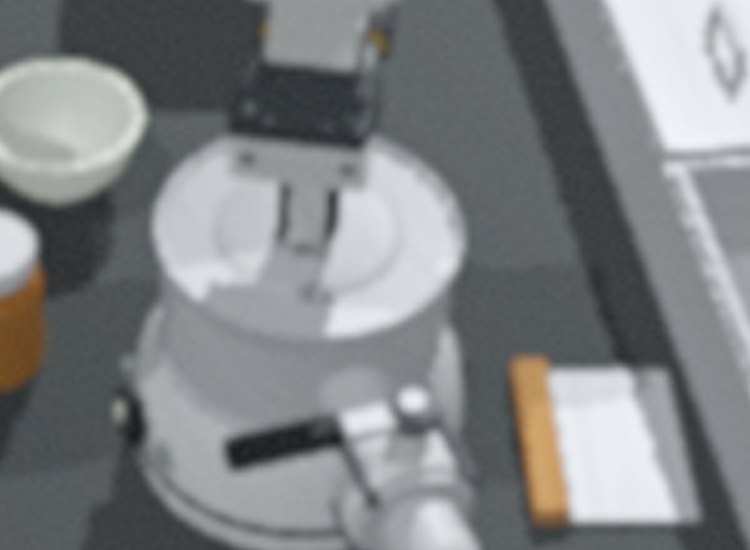

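View pics/top8.png

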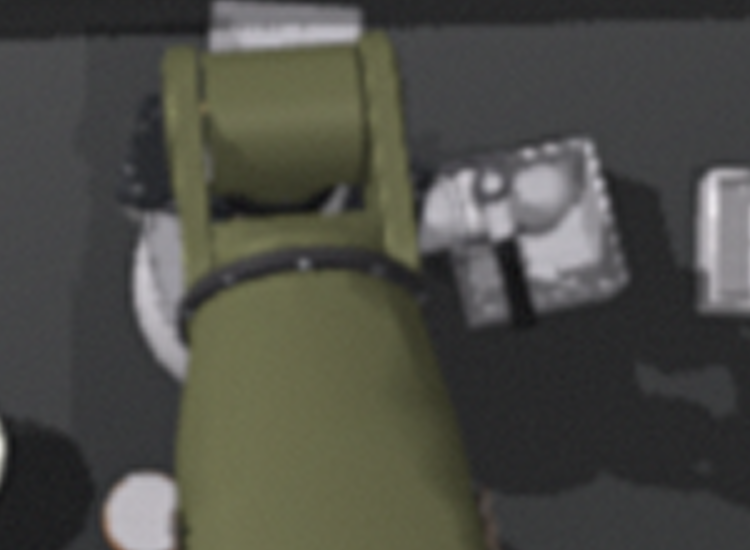

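The side view shows the lid level and flush on the bowl, with its surface measured at z ≈ 173 mm (167 + 6, fully pressed). The lever still lies across the pipe at (280,440). The press is at its stop: more force brought no more travel.

```bash
python3 - <<'E'
from cell import manip
print(manip.sign_off()); s=manip.read_state(); print(s['clock'],s['eef_pos'],s['wrist_force'])
E
```

```text
the job is handed in; nothing more can be done
None
the job is handed in; nothing more can be done
```

The job is handed in at about 16.5 s on the robot's clock. The outlet is shut, the lid is over the pin, and the gripper is still holding the knob and pressing. No verdict was reported.

- **Outlet:** I pushed the lever round with the closed fingers until it hit its stop, with about 31 N at the end. The pictures before hand-in still showed it across the pipe.
- **Lid:** I gripped the steel lid by its knob and left the pink and yellow ones alone. It dropped over the pin on the first try with 4–6 N of side force.
- **Pressing:** The lid is level, within about 0.015 rad, and its top surface measured about 173 mm above the counter, as expected with the seal fully down. The push is about 20 N including the lid's weight, and the last increase in push moved it no further.
- **Disagreements:** The two cameras differed by up to 7 mm on the seal ring, so I placed the lid by depth readings of the pin and by the forces felt. A side force of about 5 N remained at the end. I did not measure the final centring directly; it rests on the pin being inside the 15 mm hole, which leaves about 1.5 mm of play.
- **Bystanders:** The things in view showed no sign of having moved, but I did not measure them.

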